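Wind a bench microtome's feed back to zero

TASK

The specimen feed of the bench microtome has run forward. Throw the pawl by its red knob right over to the right so that it stays off the ratchet wheel, wind the crank back (to the right, over the top) until it stands straight up with the drum's red zero line under the pointer, then swing the pawl back and let it drop into the teeth so that the feed is held there. Leave the things lying round the microtome where they are.

Things in the scene. Friction and masses are not known exactly. Their poses are not given: they have to be found in the camera images.
- microtome: Bench microtome, pale grey bed on a dark 165 x 300 mm base plate, bolted down. Origin on the table under the bed; -x is its front (towards the robot) with ratchet wheel, drum, crank and pawl, which reach 122 mm out from the origin; bed face 30 mm out; +y is left seen from the front; z up. On top a carriage with a clamped cork, 155 mm high; knife block with red guard at the +y end, 179 mm high.
- feed_drum (a joint): Drum angle, rad: ratchet wheel (80 mm across, 18 teeth, 0.35 rad each), collar and crank, one piece on a shaft along x. 0 = crank straight up, red zero line under the pointer; positive = forward, crank swung left (+y). Starts at 0.95 to 1.6. With the pawl in it turns forward only; with it off both ways, past 0 too (to -0.45). Stays where left; about 4 N at the handle turns it.
- pawl (a joint): Pawl angle, rad, about a stud along x, right of the wheel. Under 0.145 = nose down between two teeth; grows as the nose lifts and the pawl swings over to the right (-y). By its own weight it falls into the teeth from below 0.6, and over to its stop at 1.4 (thrown off, stays) from above 0.9. Takes under 1 N.
- crank_grip (a point): Centre of the black crank handle: freely spinning cylinder 16 mm across, 46 mm long, along the microtome's x, 45 mm from the shaft. At drum angle a it stands 45*sin(a) mm left (+y) of point drum_axis and 45*cos(a) mm above it. Can be pinched from above, fingers closing along the microtome's y.
- drum_axis (a point): Point on the shaft's axis in the mid plane of the crank handle, 100 mm above the table, at x = -99 mm, y = 0 of the microtome. Fixed to it.
- pawl_knob (a point): Centre of the pawl's red knob: pin 12 mm across along the microtome's x, reaching 20 mm to either side of this point, 48 mm from the pivot. At pawl angle b it lies 48*sin(b-0.436) mm right (-y) of point pawl_pivot and 48*cos(b-0.436) mm above it. Can be pinched from above, fingers closing along the microtome's y, or pushed.
- pawl_pivot (a point): Point on the axis of the pawl's stud in the mid plane of the knob, 112 mm above the table, at x = -66 mm, y = -65 mm of the microtome. Fixed to it.
- slide_box: Bystander beside the microtome: dark blue slide box with its lid shut, 68 x 90 x 36 mm. Origin at the centre of its underside.
- eraser: Bystander beside the microtome: eraser in a green sleeve, 21 x 42 x 13 mm. Origin at the centre of its underside.
- vial_a: Bystander beside the microtome: specimen vial, 21 mm across, 52 mm high. Origin at the centre of its underside.
- vial_b: Bystander beside the microtome: specimen vial, 21 mm across, 58 mm high. Origin at the centre of its underside.
- forceps: Bystander beside the microtome: steel spring forceps, 12 x 125 x 6 mm. Origin at the centre of its underside.

How it is judged (in metres and radians):
On the way, in this order (a step that is already met when the one before it is completed fails the run):
1. the pawl is thrown over to its stop (past 1.2 rad) while the feed is still forward (drum above 0.5 rad) (value of joint pawl above 1.2 rad and value of joint feed_drum above 0.5 rad), for 0.2 s.
2. with the pawl still off, the drum is back at zero within 0.12 rad (value of joint pawl above 1.2 rad and value of joint feed_drum between -0.12 and 0.12 rad), for 0.2 s.
At the end, for the whole second after the job is handed in: The drum stands at zero within 0.12 rad, and the pawl is down between the teeth (angle under 0.145 rad), both at rest (value of joint feed_drum between -0.12 and 0.12 rad and value of joint pawl below 0.145 rad and velocity of joint feed_drum between -0.05 and 0.05 rad/s and velocity of joint pawl between -0.05 and 0.05 rad/s); the robot touches nothing.
It fails at once if one of the things lying round the microtome is shifted by more than 15 mm (distance of any of slide_box, eraser, vial_a, vial_b, forceps from where it was at the start of the episode above 0.015 m).
It also fails if it takes over 48 s, if anything falls off the work surface, if the arm or the gripper's body presses on something with over 40 N, if the wrist force passes 120 N, or if a joint passes its speed limit or range.

ROBOT

A 6-joint arm with a two-finger parallel gripper is mounted at the origin on a cart in front of the work surface, level with it; the furniture and walls round the work are solid. World frame = base frame: x ahead of the robot, y to its left, z up, the work surface at z = 0. Lengths are in mm, angles in rad, forces in N, time in s.
With the tool pointing down it reaches from about 275 to 850 mm from the base axis. Payload 19 kg.
Tool frame: the origin (TCP) lies on the centre line of the jaws, within the pads' length; the fingertips stand 19 mm ahead of it and the grasp point (between the pads) is the TCP; z points along the fingers, y is the direction in which the jaws open and shut (so a half turn about z gives the same grasp; the last joint's range is limited). The gripper opens to 85 mm and grips with 20 to 120 N. Pads are 22 mm wide; open, the fingers measure 114 mm over their backs; the gripper's body (76 mm by 85 mm) begins 54 mm behind the grasp point. The pads swing forward as they close: fully open they stand 13 mm farther back than shut.
Start: joints at [-1.321, 0.15, 1.437, -0, 1.554, -0.134], TCP at [215.279, -533.148, 250.267] pointing down, gripper open.
Joint ranges: [-2.8, 2.8], [-0.68, 2.1], [0.12, 2.68], [-1.39, 4.53], [0.16, 2.79], [-2.81, 2.81]. Speed limits (rad/s): [1.89, 1.89, 2.22, 3.01, 3.01, 3.01].

INTERFACE

Orientations are given as a unit quaternion [x, y, z, w].
In Python, from bench import manip, capture, camera_info, job_done gives the robot as it stands.
- The arm moves only by the tool drive_tool, never from a script. Its argument "series" is a list of rows, each an object of numbers: "tx", "ty", "tz": the shift along the tool's x, y, z in m; "wx", "wy", "wz": the turn, a rotation vector about the tool's x, y, z in rad; "gripper": the closure, from 0 (fully open) to 1 (shut). In form: [{"tx": .., "ty": .., "tz": .., "wx": .., "wy": .., "wz": .., "gripper": ..}, ...]. A call has exactly 10 rows; each row shifts and turns the commanded pose from where the row before left it, along the tool's axes as they then stand; what a row does not reach is not made up. A row lasts 1/8 s, in which the tool goes at most 62.5 mm and 10.7 degrees, less where a joint would pass 70% of its speed; a pose out of reach is approached as far as the arm can. A call is refused whole if a number of a shift passes 0.0625 or a number of a turn 0.188, either way. A call with a gripper value outside its range is refused whole. The fingers move at their own pace and stop on an object; "newtons" is the grip in N (left out, the last holds). Time passes only in rows, so rows that do not move let the fingers close, or fill a call up. It gives the time, the measured TCP pose, the force and the opening at its end, in the units of the state.
- manip.sense(): the state, without advancing time (a new reading comes with each control period).
- capture(name): name is "scene" or "top" or "wrist"; returns the picture (420x560x3 uint8, red, green, blue); there is no depth.
- camera_info(name): a dict with "vfov" (degrees; the focal length in pixels is half the picture's height over the tangent of half this angle, whatever the lens; pixels are square), "cx", "cy" (the principal point, pixels), "distortion" ([k1, k2, p1, p2, k3] as OpenCV has them; the pictures are not rectified), "T" (4x4, takes a point from camera to world coordinates). Camera axes: x right, y up, looking along -z (the intrinsics and any distortion apply to the point x, -y, -z); pixel columns grow to the right and rows downward; lengths in mm; the calibration is good to about 2 mm. A picture is of the moment at which its call begins: read the wrist's pose just before it. camera_info takes no time and is no camera call; for the wrist camera it gives the pose at the moment of the call.
- job_done(): hands the job in, once; it reports no verdict.
The state is a dict: "clock": time; "qpos": joint angles; "qvel": joint speeds; "joint_torque": joint torques, N m; "ee_pos": TCP position; "ee_rot": TCP orientation; "force": force on the tool from outside, world axes, zero at the start; "ft_torque": the same for the moment, N m; "width": opening from 0.0 (shut) to 1.0 (fully open).
Only numpy, scipy, OpenCV 4.12 (cv2) and the standard library are available. Lean on these libraries where they do the work, as an engineer would, in place of code of your own. Each camera call takes 0.05 s, during which the arm holds its last target.

## Working session

There is one attempt and no reset: what is moved stays moved. The work goes in short steps, Python scripts to look and compute and a tool call to move; the robot and the scene stay as the last step left them, time stands still between calls to the robot, and variables do not carry over. Pictures are saved under pics/ and viewed, and the job is handed in when it is done.

Besides the shell and the picture viewer there is one more tool, called after "Call:" as name(argument=value, ...), one argument or row to a line, values as JSON. drive_tool: Moves the arm, as the interface text tells. Its arguments: {"type":"object","properties":{"series":{"type":"array"},"newtons":{"type":"number"}},"required":["series"]}

```bash
ls; mkdir -p pics; python3 - <<'E'
from bench import manip,capture,camera_info
import cv2
print(manip.sense())
for n in ("scene","top"):
    im=capture(n); cv2.imwrite(f"pics/{n}0.png",im[:,:,::-1]); print(n,camera_info(n))
print(camera_info("wrist"))
E
```

```text
pics
{'clock': 0.0, 'qpos': array([-1.32099618e+00,  1.50977182e-01,  1.43797330e+00,  8.88951771e-06,
        1.55376499e+00, -1.33995844e-01]), 'qvel': array([ 5.00288372e-04, -2.00060220e-04,  6.63361800e-06, -1.47601526e-04,
        1.80564034e-04, -1.72137112e-04]), 'joint_torque': array([-7.48989132e-04, -7.13049316e+01, -5.70867562e+01, -3.41410796e-04,
        8.69850162e-03, -5.87725708e-05]), 'ee_pos': array([ 215.24298619, -532.98561813,  249.70919334]), 'ee_rot': array([ 9.81643873e-01,  1.90722288e-01, -2.80521739e-05, -5.60728242e-04]), 'force': array([ 0.01057185,  0.60917233, -0.05415972]), 'ft_torque': array([0.00796988, 0.00830015, 0.02679034]), 'width': 1.0034434559305283}
scene {'vfov': 42.8689271756895, 'cx': 275.2776136116334, 'cy': 212.1552771649368, 'distortion': array([-0.06090876,  0.        ,  0.        ,  0.        ,  0.        ]), 'T': array([[ 6.92047429e-01,  3.29563200e-01, -6.42229284e-01,
        -9.20150611e+01],
       [-7.21769522e-01,  3.29371309e-01, -6.08739105e-01,
        -8.88607483e+02],
       [ 1.09138929e-02,  8.84817856e-01,  4.65809241
[... 433 characters left out ...]
  -2.71918363e+02],
       [-4.28709970e-03,  1.98605188e-01,  9.80070202e-01,
         1.01532633e+03],
       [ 0.00000000e+00,  0.00000000e+00,  0.00000000e+00,
         1.00000000e+00]])}
{'vfov': 64.06304467619807, 'cx': 280.8017953682297, 'cy': 215.56291100328428, 'distortion': array([0.02063066, 0.        , 0.        , 0.        , 0.        ]), 'T': array([[ 3.74744817e-01,  8.86746178e-01,  2.70642825e-01,
         2.83352978e+02],
       [-9.27126942e-01,  3.58862331e-01,  1.07951194e-01,
        -5.04719322e+02],
       [-1.39820612e-03, -2.91374405e-01,  9.56608071e-01,
         3.74078173e+02],
       [ 0.00000000e+00,  0.00000000e+00,  0.00000000e+00,
         1.00000000e+00]])}
```

View pics/scene0.png

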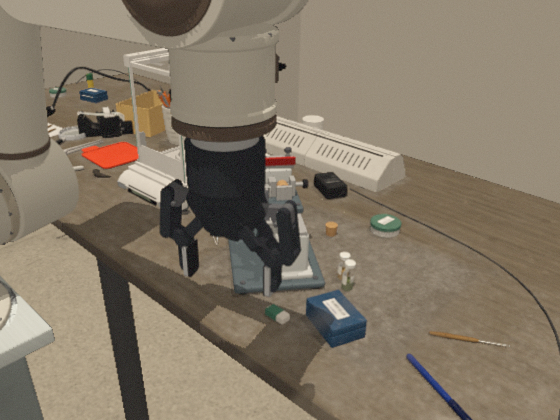

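View pics/top0.png

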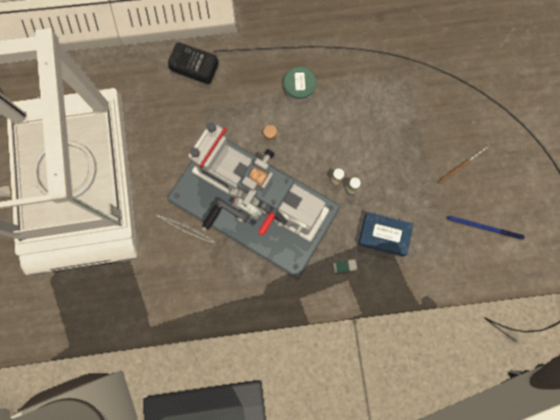

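```bash
cat > h.py <<'E'
import numpy as np,cv2
def K(ci):
    f=210/np.tan(np.radians(ci['vfov'])/2)
    return np.array([[f,0,ci['cx']],[0,f,ci['cy']],[0,0,1.]])
F=np.diag([1,-1,-1.])
def ray(ci,uv):
    p=cv2.undistortPoints(np.array([[uv]],float),K(ci),np.array(ci['distortion'],float))[0,0]
    T=ci['T']; d=T[:3,:3]@(F@np.array([p[0],p[1],1])); return T[:3,3],d/np.linalg.norm(d)
def atz(ci,uv,z):
    o,d=ray(ci,uv); return o+d*(z-o[2])/d[2]
def proj(ci,P):
    T=ci['T']; c=F@(T[:3,:3].T@(np.atleast_2d(P)-T[:3,3]).T)
    return cv2.projectPoints(c.T.copy(),np.zeros(3),np.zeros(3),K(ci),np.array(ci['distortion'],float))[0][:,0]
def tri(l):
    A=0;b=0
    for ci,uv in l:
        o,d=ray(ci,uv); M=np.eye(3)-np.outer(d,d); A=A+M;b=b+M@o
    x=np.linalg.solve(A,b); return x,[np.linalg.norm(proj(ci,x)[0]-uv) for ci,uv in l]
E
python3 - <<'E'
import cv2
im=cv2.imread('pics/top0.png')[110:290,150:370]
cv2.imwrite('pics/top0c.png',cv2.resize(im,None,fx=3.5,fy=3.3,interpolation=cv2.INTER_CUBIC)[:600,:800])
im=cv2.imread('pics/top0.png')[180:255,190:300]
cv2.imwrite('pics/top0d.png',cv2.resize(im,None,fx=7,fy=7,interpolation=cv2.INTER_CUBIC))
E
```

```text
(no output)
```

View pics/top0c.png

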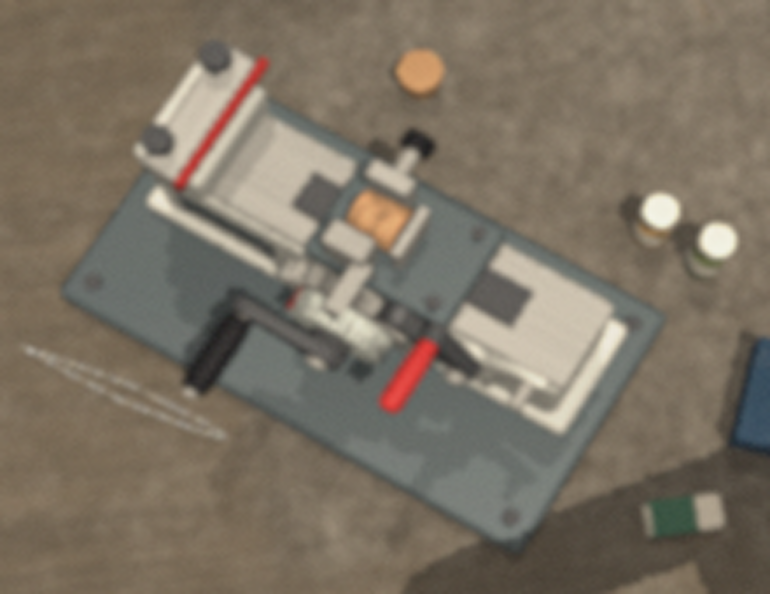

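View pics/top0d.png

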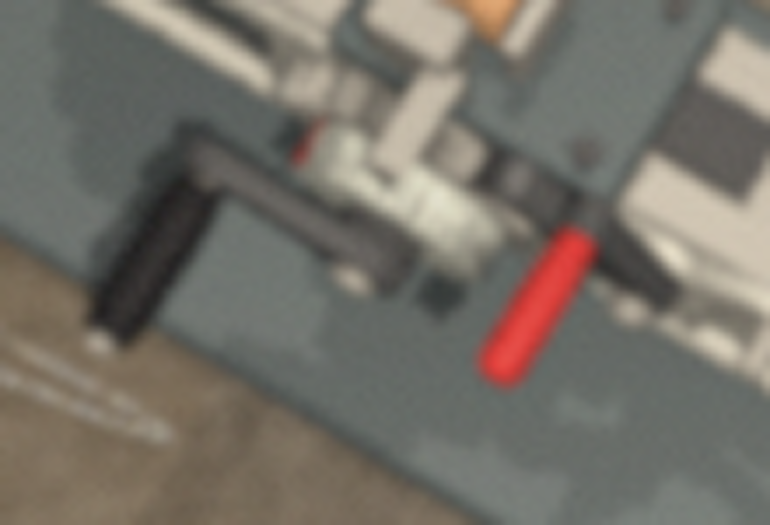

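```bash
cat > fit.py <<'E'
from h import *
from bench import camera_info
from scipy.optimize import least_squares
ci=camera_info('top')
for n,uv in dict(L=(168,198.5),B=(297.1,276.7),R=(339.4,206.4)).items(): print(n,atz(ci,uv,10).round(1))
obs=np.array([(272.6,214.3),(261.9,232.9),(218.6,206.5),(204.8,227.3),(231,163.2)][:4])
def model(p):
    x,y,w,a,b=p; c,s=np.cos(w),np.sin(w)
    ky=-65-48*np.sin(b-.436); kz=112+48*np.cos(b-.436)
    gy=45*np.sin(a);gz=100+45*np.cos(a)
    P=np.array([[-46,ky,kz],[-86,ky,kz],[-76,gy,gz],[-122,gy,gz]],float)
    W=np.c_[x+c*P[:,0]-s*P[:,1],y+s*P[:,0]+c*P[:,1],P[:,2]]
    return W
def res(p): return np.r_[(proj(ci,model(p))-obs).ravel(),(p[4]-.1)*100]
r=least_squares(res,[400,-250,-.5,1.3,.1],x_scale=[10,10,.1,.1,.1])
print(r.x.round(3),r.fun.round(2)); print(model(r.x).round(1))
E
python3 fit.py
```

```text
L [604.  -76.6  10. ]
B [ 420.3 -306.4   10. ]
R [ 544.6 -406.8   10. ]
[ 5.86785e+02 -2.65874e+02 -6.71000e-01  1.41500e+00  1.03000e-01] [ 0.39 -1.06 -1.46  0.76  0.72 -0.49  0.43  0.8   0.28]
[[ 520.1 -275.9  157.4]
 [ 488.8 -251.   157.4]
 [ 554.9 -183.8  107. ]
 [ 518.9 -155.2  107. ]]
```

```bash
cat > plan.py <<'E'
import numpy as np
from scipy.spatial.transform import Rotation as R
from bench import manip
def plan(pts,heads,p0=None,h0=None):
    s=manip.sense(); p=np.array(s['ee_pos'] if p0 is None else p0,float)
    Rm=R.from_quat(s['ee_rot']).as_matrix()
    h=np.arctan2(Rm[1,0],Rm[0,0]) if h0 is None else h0
    print('start',p.round(1),round(h,4),'tilt',Rm[2].round(4))
    for q,g in zip(pts,heads):
        q=np.array(q,float);d=(q-p)/1000
        x=np.array([np.cos(h),np.sin(h)]);y=np.array([np.sin(h),-np.cos(h)])
        print('tx %.4f ty %.4f tz %.4f wz %.4f'%(d[:2]@x,d[:2]@y,-d[2],-(g-h)))
        p=q;h=g
E
python3 - <<'E'
from plan import *
a=np.array([215.2,-533,250]);b=np.array([440,-215,250])
t=np.linspace(0,1,9)[1:]
plan([a+(b-a)*k for k in t],[.384-1.055*k for k in t])
from h import *; from bench import camera_info
w=-.671;Rm=np.array([[np.cos(w),-np.sin(w)],[np.sin(w),np.cos(w)]])
P=atz(camera_info('top'),(246.4,203.6),150)[:2]-[586.8,-265.9]; print('pointer tip',Rm.T@P)
print(proj(camera_info('top'),[*(Rm@[-85,0]+[586.8,-265.9]),100]))
E
```

```text
start [ 215.2 -533.   249.7] 0.3838 tilt [ 1.0e-04 -1.1e-03 -1.0e+00]
tx 0.0409 ty -0.0263 tz -0.0003 wz 0.1317
tx 0.0371 ty -0.0315 tz -0.0000 wz 0.1319
tx 0.0327 ty -0.0361 tz -0.0000 wz 0.1319
tx 0.0276 ty -0.0401 tz -0.0000 wz 0.1319
tx 0.0221 ty -0.0434 tz -0.0000 wz 0.1319
tx 0.0162 ty -0.0459 tz -0.0000 wz 0.1319
tx 0.0101 ty -0.0476 tz -0.0000 wz 0.1319
tx 0.0037 ty -0.0485 tz -0.0000 wz 0.1319
pointer tip [-53.81568005  -1.4696047 ]
[[238.36172618 223.74818734]]
```

Call:
drive_tool(
  series=[
    {"tx":0.041,"ty":-0.026,"wz":0.132,"gripper":0.45},
    {"tx":0.037,"ty":-0.0315,"wz":0.132,"gripper":0.45},
    {"tx":0.0325,"ty":-0.036,"wz":0.132,"gripper":0.45},
    {"tx":0.0275,"ty":-0.04,"wz":0.132,"gripper":0.45},
    {"tx":0.022,"ty":-0.0435,"wz":0.132,"gripper":0.45},
    {"tx":0.016,"ty":-0.046,"wz":0.132,"gripper":0.45},
    {"tx":0.01,"ty":-0.0475,"wz":0.132,"gripper":0.45},
    {"tx":0.0035,"ty":-0.0485,"wz":0.132,"gripper":0.45},
    {"gripper":0.45},
    {"gripper":0.45},
  ],
  newtons=25,
)

```text
schema error: expected keys tx, ty, tz, wx, wy, wz, gripper
```

```bash
python3 - <<'E'
from bench import manip,capture,camera_info
import cv2,pickle
s=manip.sense();print(s)
c=camera_info('wrist');im=capture('wrist');cv2.imwrite("pics/w1.png",im[:,:,::-1]);pickle.dump(c,open('w1.pkl','wb'))
im=capture('scene');cv2.imwrite("pics/s1.png",im[:,:,::-1])
E
```

```text
{'clock': 0.1, 'qpos': array([-1.32097538e+00,  1.50916951e-01,  1.43796184e+00, -1.39672408e-05,
        1.55378211e+00, -1.33980781e-01]), 'qvel': array([ 0.00041753, -0.00130547, -0.00086144, -0.00146643, -0.00049518,
        0.00070137]), 'joint_torque': array([ 3.59773789e-03, -7.14382911e+01, -5.71790886e+01, -2.35407115e-04,
        7.12480236e-03,  2.13720165e-05]), 'ee_pos': array([ 215.24582722, -532.97689438,  249.74921827]), 'ee_rot': array([ 9.81643303e-01,  1.90725301e-01, -3.78898591e-05, -5.32820875e-04]), 'force': array([-0.56578358,  0.50441593, -1.19075137]), 'ft_torque': array([0.04057961, 0.01408345, 0.04937605]), 'width': 1.0005291089573718}
```

View pics/w1.png

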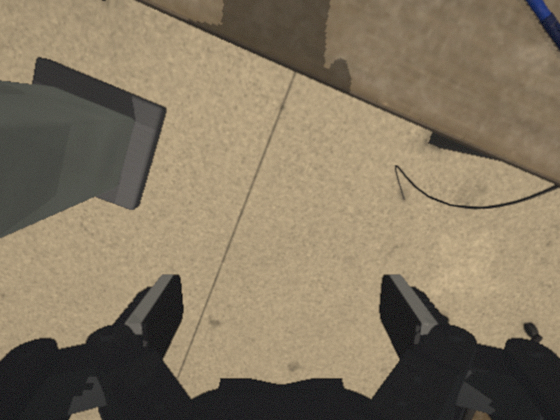

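View pics/s1.png

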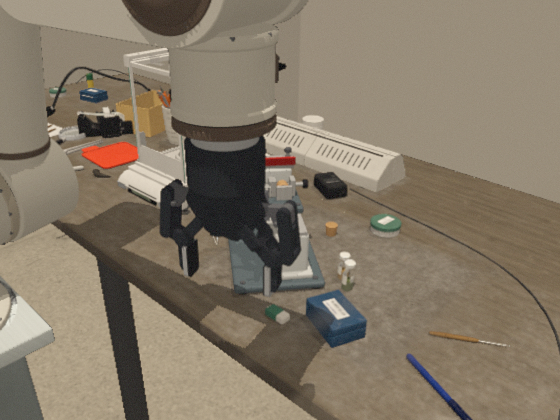

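The move was refused because every row needs all the keys, so both pictures just show the start pose. I'll send it again with full rows.

Call:
drive_tool(
  series=[
    {"tx":0.041,"ty":-0.026,"tz":0,"wx":0,"wy":0,"wz":0.132,"gripper":0.45},
    {"tx":0.037,"ty":-0.0315,"tz":0,"wx":0,"wy":0,"wz":0.132,"gripper":0.45},
    {"tx":0.0325,"ty":-0.036,"tz":0,"wx":0,"wy":0,"wz":0.132,"gripper":0.45},
    {"tx":0.0275,"ty":-0.04,"tz":0,"wx":0,"wy":0,"wz":0.132,"gripper":0.45},
    {"tx":0.022,"ty":-0.0435,"tz":0,"wx":0,"wy":0,"wz":0.132,"gripper":0.45},
    {"tx":0.016,"ty":-0.046,"tz":0,"wx":0,"wy":0,"wz":0.132,"gripper":0.45},
    {"tx":0.01,"ty":-0.0475,"tz":0,"wx":0,"wy":0,"wz":0.132,"gripper":0.45},
    {"tx":0.0035,"ty":-0.0485,"tz":0,"wx":0,"wy":0,"wz":0.132,"gripper":0.45},
    {"tx":0,"ty":0,"tz":0,"wx":0,"wy":0,"wz":0,"gripper":0.45},
    {"tx":0,"ty":0,"tz":0,"wx":0,"wy":0,"wz":0,"gripper":0.45},
  ],
  newtons=25,
)

```text
clock: 1.45
ee_pos: [439.3, -215.6, 250.2]
ee_rot: [0.944, -0.329, -0.0, 0.0]
force: [0.8, 0.1, 0.6]
width: 0.555
```

```bash
python3 - <<'E'
from bench import manip,capture,camera_info
import cv2,pickle
s=manip.sense();print(s['ee_pos'],s['ee_rot'],s['clock'],s['width'],s['qpos'])
c=camera_info('wrist');im=capture('wrist');cv2.imwrite("pics/w2.png",im[:,:,::-1]);pickle.dump(c,open('w2.pkl','wb'))
im=capture('scene');cv2.imwrite("pics/s2.png",im[:,:,::-1])
E
```

```text
[ 439.31566245 -215.5689412   250.19479493] [ 9.44374851e-01 -3.28870968e-01 -1.59552057e-04  4.82447423e-05] 1.45 0.5546409760131309 [-6.13653458e-01 -2.92238593e-02  1.62770817e+00 -1.80578364e-04
  1.54338861e+00  1.62736344e+00]
```

View pics/w2.png

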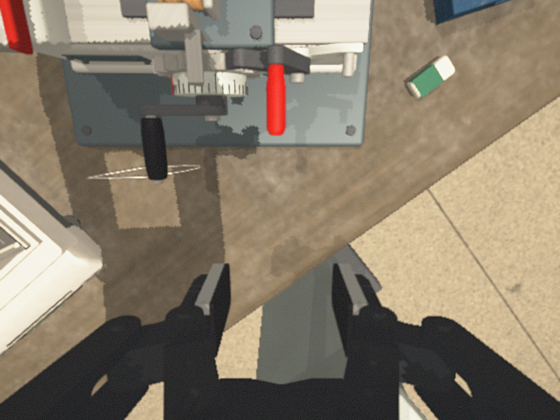

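View pics/s2.png

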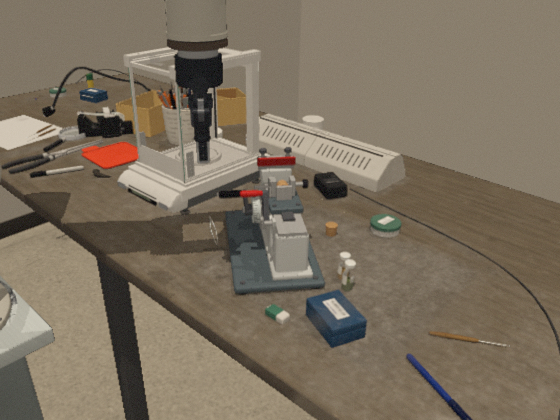

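```bash
python3 - <<'E'
import cv2
im=cv2.imread('pics/w2.png')[20:190,120:310]
cv2.imwrite('pics/w2c.png',cv2.resize(im,None,fx=4,fy=3.5,interpolation=cv2.INTER_CUBIC))
im=cv2.imread('pics/s2.png')[140:260,200:330]
cv2.imwrite('pics/s2c.png',cv2.resize(im,None,fx=5,fy=5,interpolation=cv2.INTER_CUBIC))
E
```

```text
(no output)
```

View pics/w2c.png

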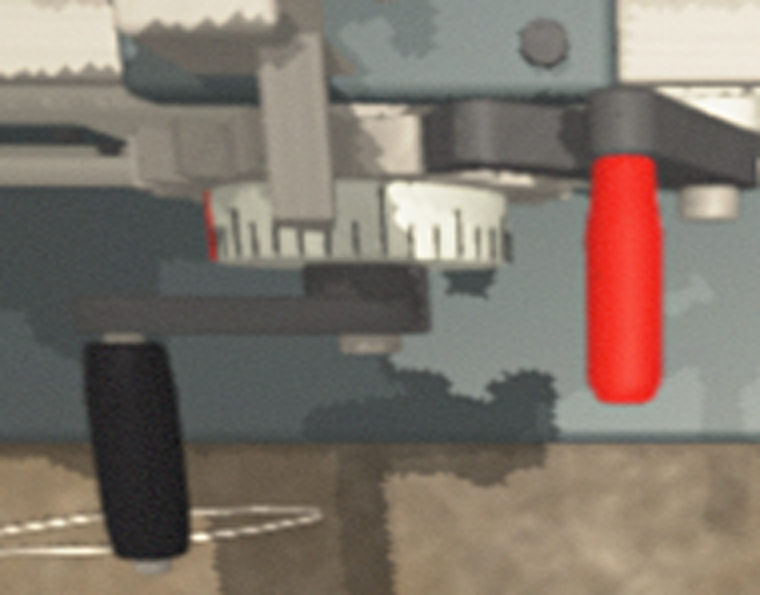

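View pics/s2c.png

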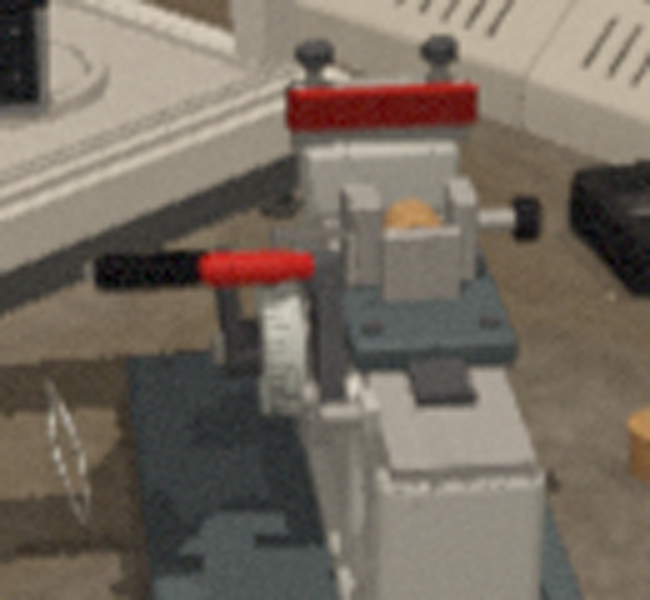

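```bash
cat > fit2.py <<'E'
from h import *
from bench import camera_info
import pickle
from scipy.optimize import least_squares
ci=camera_info('top');cw=pickle.load(open('w2.pkl','rb'));cs=camera_info('scene')
kn=[tri([(ci,a),(cw,b)]) for a,b in [((272.6,214.3),(275.5,64.3)),((261.9,232.9),(276,133.7)),((218.6,206.5),(151.8,117.7)),((204.8,227.3),(158,178.6))]]
for k in kn: print(k[0].round(1),np.round(k[1],1))
print('knob rear w/scene',tri([(cs,(262.4,193)),(cw,(275.5,64.3))]), 'front',tri([(cs,(240.6,193.6)),(cw,(276,133.7))]))
print('grip front',tri([(cs,(219.4,194.2)),(cw,(158,178.6))]))
def model(p):
    x,y,w,a,b=p; c,s=np.cos(w),np.sin(w)
    ky=-65-48*np.sin(b-.436); kz=112+48*np.cos(b-.436)
    gy=45*np.sin(a);gz=100+45*np.cos(a)
    P=np.array([[-46,ky,kz],[-86,ky,kz],[-76,gy,gz],[-122,gy,gz]],float)
    return np.c_[x+c*P[:,0]-s*P[:,1],y+s*P[:,0]+c*P[:,1],P[:,2]]
ot=np.array([(272.6,214.3),(261.9,232.9),(218.6,206.5),(204.8,227.3)])
ow=np.array([(275.5,64.3),(276,133.7),(151.8,117.7),(158,178.6)])
os_=np.array([(262.4,193),(240.6,193.6),(219.4,194.2)])
def res(p):
    M=model(p)
    return np.r_[(proj(ci,M)-ot).ravel(),(proj(cw,M)-ow).ravel(),(proj(cs,M[[0,1,3]])-os_).ravel(),(p[4]-.1)*50]
r=least_squares(res,[586,-265,-.67,1.4,.1],x_scale=[10,10,.1,.1,.1],loss='soft_l1')
print(r.x.round(3)); print(res(r.x).round(1)); M=model(r.x);print(M.round(1))
print('balance', atz(ci,(133,255),20), atz(ci,(118,92),20),atz(ci,(60,195),250))
E
python3 fit2.py
```

```text
[ 520.6 -275.7  148.7] [0.5 1.5]
[ 488.9 -252.5  163.7] [0.7 1.9]
[ 553.9 -182.7  109.8] [0.2 0.5]
[ 518.1 -156.   116.5] [0.3 0.8]
knob rear w/scene (array([ 520.23692293, -275.80593832,  156.77414852]), [np.float64(0.010891890609665875), np.float64(0.03637647884476225)]) front (array([ 489.11842261, -251.37671617,  157.86310645]), [np.float64(0.20868300615365434), np.float64(0.6119604159204769)])
grip front (array([ 518.50356667, -156.26613389,  114.26688614]), [np.float64(0.5773346857551911), np.float64(1.4516841111538819)])
[ 5.87263e+02 -2.64630e+02 -6.64000e-01  1.25500e+00  1.18000e-01]
[ 0.3 -1.1 -1.4  0.8  0.5 -0.7  0.3  0.9 -0.2 -0.1 -0.   0.2 -0.2 -0.6
  0.7 -0.2 -0.1 -0.4 -0.5  0.1 -1.1  0.1  0.9]
[[ 520.2 -275.7  157.6]
 [ 488.7 -251.   157.6]
 [ 553.8 -184.1  114. ]
 [ 517.5 -155.8  114. ]]
balance [501.06241885  -3.83988467  20.        ] [8.32730093e+02 6.26008240e-01 2.00000000e+01] [571.10419944  33.68836193 250.        ]
```

Call:
drive_tool(
  series=[
    {"tx":0.038,"ty":-0.003,"tz":0,"wx":0,"wy":0,"wz":-0.006,"gripper":0.58},
    {"tx":0.037,"ty":0,"tz":0,"wx":0,"wy":0,"wz":0,"gripper":0.58},
    {"tx":0,"ty":0,"tz":0,"wx":0,"wy":0,"wz":0,"gripper":0.58},
    {"tx":0,"ty":0,"tz":0.024,"wx":0,"wy":0,"wz":0,"gripper":0.58},
    {"tx":0,"ty":0,"tz":0.024,"wx":0,"wy":0,"wz":0,"gripper":0.58},
    {"tx":0,"ty":0,"tz":0,"wx":0,"wy":0,"wz":0,"gripper":0.58},
    {"tx":0,"ty":0,"tz":0,"wx":0,"wy":0,"wz":0,"gripper":0.58},
    {"tx":0,"ty":0,"tz":0,"wx":0,"wy":0,"wz":0,"gripper":0.58},
    {"tx":0,"ty":0,"tz":0,"wx":0,"wy":0,"wz":0,"gripper":0.58},
    {"tx":0,"ty":0,"tz":0,"wx":0,"wy":0,"wz":0,"gripper":0.58},
  ],
)

```text
clock: 2.8
ee_pos: [500.2, -259.7, 202.5]
ee_rot: [0.945, -0.327, 0.0, -0.0]
force: [-0.3, 0.2, -0.8]
width: 0.423
```

```bash
cat > loc.py <<'E'
import numpy as np
from scipy.spatial.transform import Rotation as R
from bench import manip
def loc(o=(587.3,-264.6),w=-.664):
    s=manip.sense();d=s['ee_pos'][:2]-o;c,sn=np.cos(w),np.sin(w)
    Rm=R.from_quat(s['ee_rot']).as_matrix()
    print('local',round(d[0]*c+d[1]*sn,1),round(-d[0]*sn+d[1]*c,1),'z',s['ee_pos'][2].round(1),'head',np.arctan2(Rm[1,0],Rm[0,0]).round(4),'F',s['force'].round(1),'w',round(s['width'],3),'t',s['clock'])
def shot(n,f):
    import cv2,pickle
    from bench import capture,camera_info
    c=camera_info(n);im=capture(n);cv2.imwrite(f'pics/{f}.png',im[:,:,::-1]);pickle.dump(c,open(f+'.pkl','wb'))
E
python3 -c "
from loc import *
loc();shot('wrist','w3');shot('scene','s3')"
```

```text
local -71.6 -49.8 z 202.5 head -0.6661 F [-0.3  0.2 -0.8] w 0.423 t 2.8
```

View pics/w3.png

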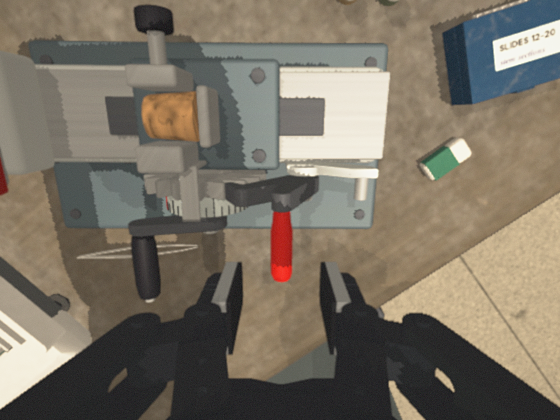

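View pics/s3.png

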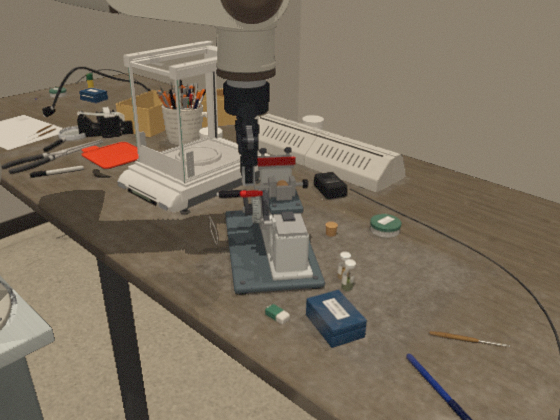

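The jaws (tips near (225,265) and (340,265)) sit centred on the red knob (x≈282). I'll go down and push right.

Call:
drive_tool(
  series=[
    {"tx":0,"ty":0,"tz":0.02,"wx":0,"wy":0,"wz":0,"gripper":0.58},
    {"tx":0,"ty":0,"tz":0.02,"wx":0,"wy":0,"wz":0,"gripper":0.58},
    {"tx":0,"ty":0,"tz":0.005,"wx":0,"wy":0,"wz":0,"gripper":0.58},
    {"tx":0,"ty":0.01,"tz":0,"wx":0,"wy":0,"wz":0,"gripper":0.58},
    {"tx":0,"ty":0.01,"tz":0,"wx":0,"wy":0,"wz":0,"gripper":0.58},
    {"tx":0,"ty":0.01,"tz":0,"wx":0,"wy":0,"wz":0,"gripper":0.58},
    {"tx":0,"ty":0.01,"tz":0,"wx":0,"wy":0,"wz":0,"gripper":0.58},
    {"tx":0,"ty":0.01,"tz":0,"wx":0,"wy":0,"wz":0,"gripper":0.58},
    {"tx":0,"ty":0.008,"tz":0,"wx":0,"wy":0,"wz":0,"gripper":0.58},
    {"tx":0,"ty":0,"tz":0,"wx":0,"wy":0,"wz":0,"gripper":0.58},
  ],
)

```text
clock: 4.15
ee_pos: [464.0, -305.7, 157.3]
ee_rot: [0.945, -0.327, -0.0, -0.0]
force: [-0.8, 1.1, -0.6]
width: 0.416
```

```bash
python3 -c "
from loc import *
loc();shot('wrist','w4')"
```

```text
local -71.8 -108.4 z 157.3 head -0.6669 F [-0.8  1.1 -0.6] w 0.416 t 4.15
```

View pics/w4.png

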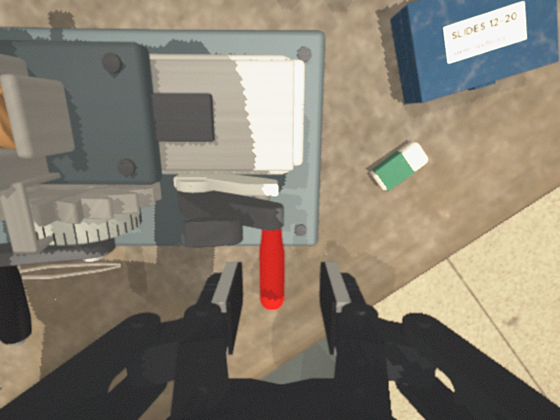

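Call:
drive_tool(
  series=[
    {"tx":0,"ty":0,"tz":-0.03,"wx":0,"wy":0,"wz":0,"gripper":0.55},
    {"tx":0,"ty":0,"tz":-0.03,"wx":0,"wy":0,"wz":0,"gripper":0.55},
    {"tx":-0.005,"ty":-0.03,"tz":0,"wx":0,"wy":0,"wz":0.003,"gripper":0.55},
    {"tx":-0.007,"ty":-0.03,"tz":0,"wx":0,"wy":0,"wz":0,"gripper":0.55},
    {"tx":-0.007,"ty":-0.03,"tz":0,"wx":0,"wy":0,"wz":0,"gripper":0.55},
    {"tx":-0.007,"ty":-0.03,"tz":0,"wx":0,"wy":0,"wz":0,"gripper":0.55},
    {"tx":0,"ty":-0.031,"tz":0,"wx":0,"wy":0,"wz":0,"gripper":0.55},
    {"tx":0,"ty":0,"tz":0.02,"wx":0,"wy":0,"wz":0,"gripper":0.55},
    {"tx":0,"ty":0,"tz":0.02,"wx":0,"wy":0,"wz":0,"gripper":0.55},
    {"tx":0,"ty":0,"tz":0,"wx":0,"wy":0,"wz":0,"gripper":0.55},
  ],
)

```text
clock: 5.45
ee_pos: [537.1, -170.0, 176.1]
ee_rot: [0.945, -0.328, -0.001, -0.0]
force: [-0.1, -0.1, -0.1]
width: 0.452
```

```bash
python3 -c "
from loc import *
loc();shot('wrist','w5');shot('scene','s5')
import cv2
im=cv2.imread('pics/s5.png')[140:260,200:330]
cv2.imwrite('pics/s5c.png',cv2.resize(im,None,fx=5,fy=5,interpolation=cv2.INTER_CUBIC))
"
```

```text
local -97.8 43.5 z 176.1 head -0.6687 F [-0.1 -0.1 -0.1] w 0.452 t 5.45
```

View pics/w5.png

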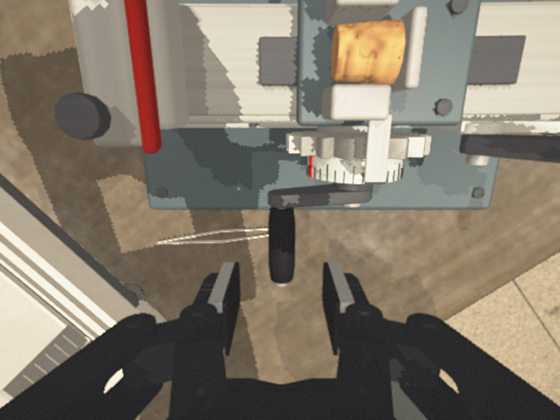

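View pics/s5c.png

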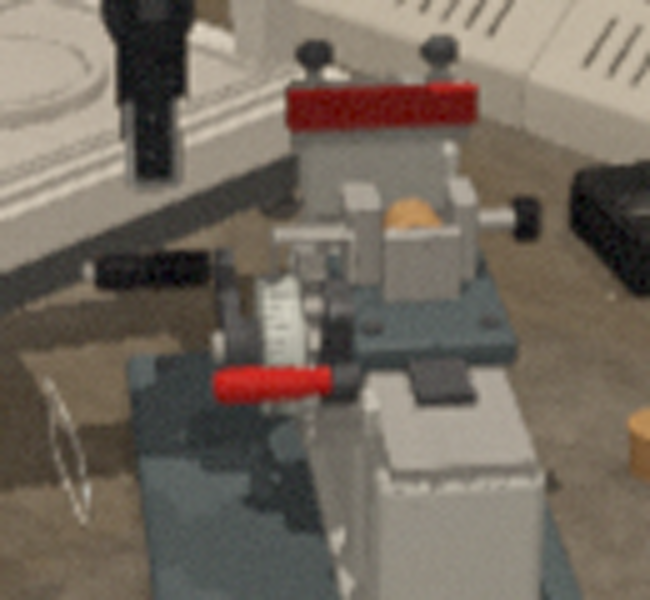

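```bash
python3 - <<'E'
from h import *;import pickle
from bench import camera_info
cs=camera_info('scene');c=pickle.load(open('w5.pkl','rb'))
O=np.array([587.3,-264.6,0]);w=-.664;Rm=np.array([[np.cos(w),-np.sin(w),0],[np.sin(w),np.cos(w),0],[0,0,1]])
for a,b in [((241.6,193.8),(281.5,208)),((220,194.2),(281.5,278))]:
    x,e=tri([(cs,a),(c,b)]);print((Rm.T@(x-O)).round(1),np.round(e,1))
for a in (1.1,1.2,1.3,1.4):
    P=[O+Rm@[X,45*np.sin(a),100+45*np.cos(a)] for X in(-76,-122)]
    print(a,proj(cs,P).round(1).tolist(),proj(c,P).round(1).tolist())
E
```

```text
[-76.7  42.8 112.5] [0.3 1.1]
[-119.9   42.8  114.7] [0.7 2.3]
1.1 [[241.7, 190.7], [218.2, 191.9]] [[286.6, 209.4], [286.6, 283.5]]
1.2 [[241.6, 192.2], [218.3, 193.4]] [[283.3, 207.5], [283.4, 280.2]]
1.3 [[241.6, 193.8], [218.3, 195.0]] [[280.8, 205.5], [281.1, 276.9]]
1.4 [[241.6, 195.6], [218.4, 196.8]] [[279.1, 203.5], [279.5, 273.6]]
```

Call:
drive_tool(
  series=[
    {"tx":-0.001,"ty":0.001,"tz":0.022,"wx":0,"wy":0,"wz":-0.004,"gripper":0.55},
    {"tx":0,"ty":0,"tz":0.022,"wx":0,"wy":0,"wz":0,"gripper":0.55},
    {"tx":0,"ty":0,"tz":0.018,"wx":0,"wy":0,"wz":0,"gripper":0.55},
    {"tx":0,"ty":0,"tz":0,"wx":0,"wy":0,"wz":0,"gripper":0.7},
    {"tx":0,"ty":0,"tz":0,"wx":0,"wy":0,"wz":0,"gripper":0.8},
    {"tx":0,"ty":0,"tz":0,"wx":0,"wy":0,"wz":0,"gripper":0.9},
    {"tx":0,"ty":0,"tz":0,"wx":0,"wy":0,"wz":0,"gripper":1},
    {"tx":0,"ty":0,"tz":0,"wx":0,"wy":0,"wz":0,"gripper":1},
    {"tx":0,"ty":0,"tz":0,"wx":0,"wy":0,"wz":0,"gripper":1},
    {"tx":0,"ty":0,"tz":0,"wx":0,"wy":0,"wz":0,"gripper":1},
  ],
  newtons=30,
)

```text
clock: 6.8
ee_pos: [536.7, -170.4, 116.3]
ee_rot: [0.945, -0.326, 0.001, -0.001]
force: [2.9, 5.7, -0.1]
width: 0.175
```

```bash
python3 - <<'E'
from loc import *
loc();shot('scene','s6')
import cv2
im=cv2.imread('pics/s6.png')[140:260,200:330]
cv2.imwrite('pics/s6c.png',cv2.resize(im,None,fx=5,fy=5,interpolation=cv2.INTER_CUBIC))
a=np.linspace(1.26,0,10)
for i in range(9): print('ty %.4f tz %.4f'%(.045*(np.sin(a[i])-np.sin(a[i+1])),-.045*(np.cos(a[i+1])-np.cos(a[i]))))
E
```

```text
local -97.9 43.0 z 116.3 head -0.665 F [ 2.9  5.7 -0.1] w 0.175 t 6.8
ty 0.0023 tz -0.0058
ty 0.0031 tz -0.0055
ty 0.0039 tz -0.0050
ty 0.0045 tz -0.0044
ty 0.0051 tz -0.0037
ty 0.0056 tz -0.0030
ty 0.0059 tz -0.0022
ty 0.0062 tz -0.0013
ty 0.0063 tz -0.0004
```

View pics/s6c.png

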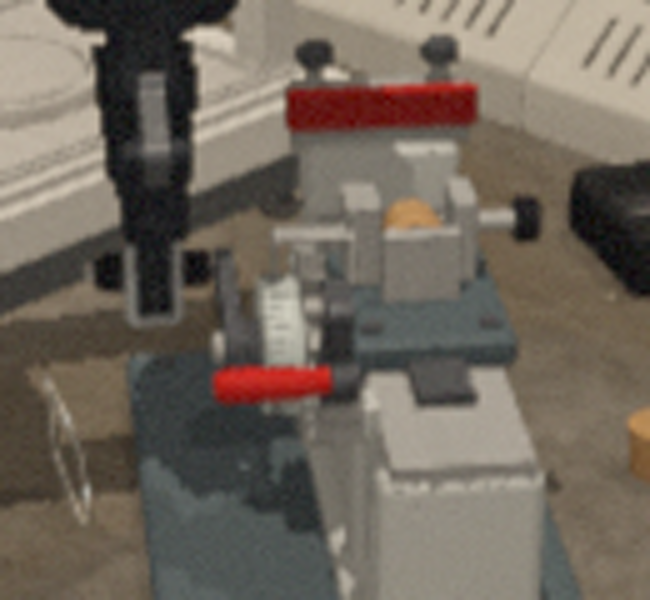

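The handle is pinched between the pads (crop (150,270), opening ≈15 mm). Next I wind it along the arc.

Call:
drive_tool(
  series=[
    {"tx":0,"ty":0.0023,"tz":-0.0058,"wx":0,"wy":0,"wz":0,"gripper":1},
    {"tx":0,"ty":0.0031,"tz":-0.0055,"wx":0,"wy":0,"wz":0,"gripper":1},
    {"tx":0,"ty":0.0039,"tz":-0.005,"wx":0,"wy":0,"wz":0,"gripper":1},
    {"tx":0,"ty":0.0045,"tz":-0.0044,"wx":0,"wy":0,"wz":0,"gripper":1},
    {"tx":0,"ty":0.0051,"tz":-0.0037,"wx":0,"wy":0,"wz":0,"gripper":1},
    {"tx":0,"ty":0.0056,"tz":-0.003,"wx":0,"wy":0,"wz":0,"gripper":1},
    {"tx":0,"ty":0.0059,"tz":-0.0022,"wx":0,"wy":0,"wz":0,"gripper":1},
    {"tx":0,"ty":0.0062,"tz":-0.0013,"wx":0,"wy":0,"wz":0,"gripper":1},
    {"tx":0,"ty":0.006,"tz":-0.0004,"wx":0,"wy":0,"wz":0,"gripper":1},
    {"tx":0,"ty":0,"tz":0,"wx":0,"wy":0,"wz":0,"gripper":1},
  ],
)

```text
clock: 8.1
ee_pos: [509.4, -205.0, 147.1]
ee_rot: [0.945, -0.327, 0.0, 0.0]
force: [-5.2, -0.5, 6.1]
width: 0.174
```

```bash
python3 - <<'E'
from loc import *
loc();shot('scene','s7');shot('wrist','w7')
import cv2
im=cv2.imread('pics/s7.png')[140:260,200:330]
cv2.imwrite('pics/s7c.png',cv2.resize(im,None,fx=5,fy=5,interpolation=cv2.INTER_CUBIC))
E
```

```text
local -98.1 -1.1 z 147.1 head -0.6658 F [-5.2 -0.5  6.1] w 0.174 t 8.1
```

View pics/s7c.png

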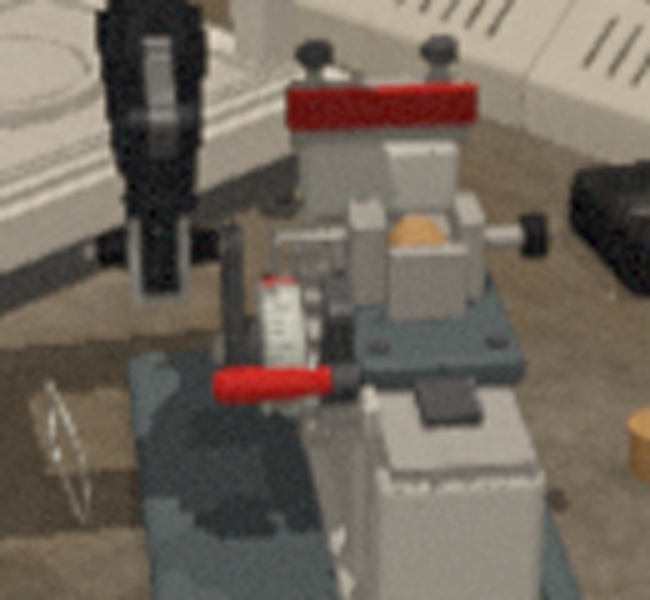

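View pics/w7.png

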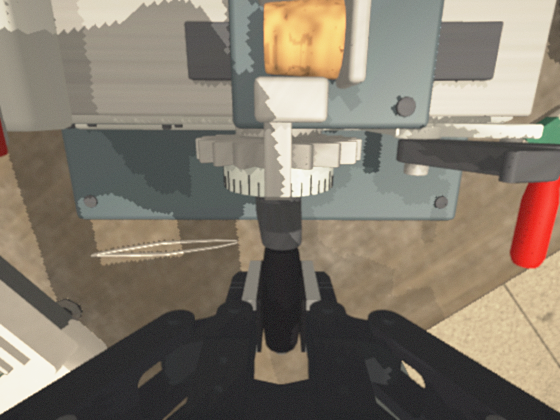

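```bash
python3 - <<'E'
import cv2,pickle
from h import *
im=cv2.imread('pics/w7.png')[125:365,190:370]
cv2.imwrite('pics/w7c.png',cv2.resize(im,None,fx=4,fy=2.5,interpolation=cv2.INTER_CUBIC))
c=pickle.load(open('w7.pkl','rb'))
O=np.array([587.3,-264.6,0]);w=-.664;Rm=np.array([[np.cos(w),-np.sin(w),0],[np.sin(w),np.cos(w),0],[0,0,1]])
for y in(-3,0,3):print(y,proj(c,[O+Rm@p for p in ([-80,y,145],[-120,y,145],[-55,y,150],[-50,y+40,100],[-50,y-40,100])]).round(1).tolist())
E
```

```text
-3 [[285.5, 254.7], [285.3, 338.3], [285.9, 198.1], [205.9, 164.9], [362.9, 164.7]]
0 [[278.2, 254.7], [278.5, 338.3], [277.8, 198.1], [200.0, 164.9], [357.0, 164.7]]
3 [[270.8, 254.7], [271.7, 338.4], [269.8, 198.1], [194.1, 164.9], [351.1, 164.7]]
```

View pics/w7c.png

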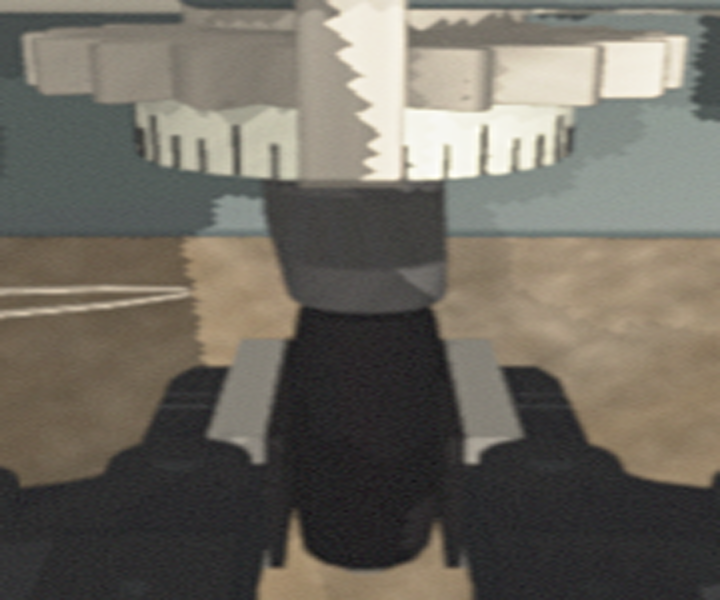

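Call:
drive_tool(
  series=[
    {"tx":0,"ty":-0.001,"tz":0.001,"wx":0,"wy":0,"wz":0,"gripper":1},
    {"tx":0,"ty":-0.001,"tz":0,"wx":0,"wy":0,"wz":0,"gripper":1},
    {"tx":0,"ty":0,"tz":0,"wx":0,"wy":0,"wz":0,"gripper":1},
    {"tx":0,"ty":0,"tz":0,"wx":0,"wy":0,"wz":0,"gripper":1},
    {"tx":0,"ty":0,"tz":0,"wx":0,"wy":0,"wz":0,"gripper":0.75},
    {"tx":0,"ty":0,"tz":0,"wx":0,"wy":0,"wz":0,"gripper":0.6},
    {"tx":0,"ty":0,"tz":0,"wx":0,"wy":0,"wz":0,"gripper":0.5},
    {"tx":0,"ty":0,"tz":0,"wx":0,"wy":0,"wz":0,"gripper":0.5},
    {"tx":0,"ty":0,"tz":-0.03,"wx":0,"wy":0,"wz":0,"gripper":0.5},
    {"tx":0,"ty":0,"tz":-0.03,"wx":0,"wy":0,"wz":0,"gripper":0.5},
  ],
)

```text
clock: 9.45
ee_pos: [510.9, -202.7, 206.1]
ee_rot: [0.945, -0.326, -0.0, -0.0]
force: [0.9, -0.6, -0.6]
width: 0.5
```

```bash
python3 - <<'E'
from loc import *
loc();shot('wrist','w8');shot('scene','s8');loc()
import cv2
im=cv2.imread('pics/w8.png')[90:330,190:370]
cv2.imwrite('pics/w8c.png',cv2.resize(im,None,fx=4,fy=2.5,interpolation=cv2.INTER_CUBIC))
from h import *;import pickle
c=pickle.load(open('w8.pkl','rb'))
O=np.array([587.3,-264.6,0]);w=-.664;Rm=np.array([[np.cos(w),-np.sin(w),0],[np.sin(w),np.cos(w),0],[0,0,1]])
for y in(-3,0,3):print(y,proj(c,[O+Rm@p for p in ([-80,y,145],[-120,y,145],[-55,y,150],[-50,y+40,100],[-50,y-40,100])]).round(1).tolist())
E
```

```text
local -98.3 1.7 z 206.1 head -0.6652 F [ 0.9 -0.6 -0.6] w 0.5 t 9.45
local -97.1 1.9 z 208.8 head -0.6652 F [0.2 0.2 0.2] w 0.503 t 9.55
-3 [[288.7, 212.9], [288.3, 275.6], [289.2, 171.1], [228.5, 151.5], [346.6, 151.4]]
0 [[283.5, 212.9], [283.4, 275.6], [283.7, 171.1], [224.0, 151.5], [342.2, 151.4]]
3 [[278.3, 212.9], [278.5, 275.6], [278.1, 171.1], [219.6, 151.5], [337.7, 151.4]]
```

View pics/w8c.png

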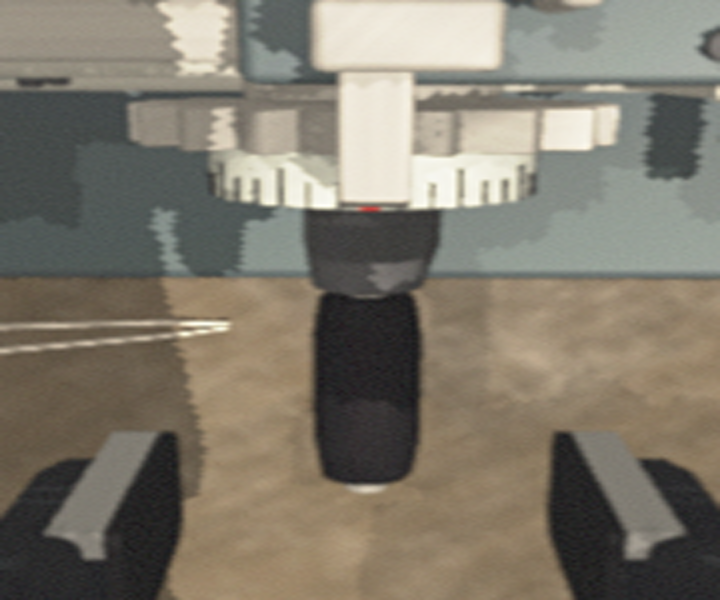

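View pics/w8.png

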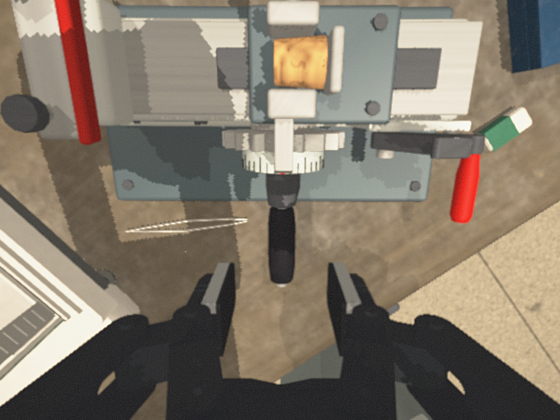

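Red zero line at crop (370,209) sits under the pointer (centre 376) and the handle is within about 1 mm of upright. Next I straddle the knob at its stop.

Call:
drive_tool(
  series=[
    {"tx":0.008,"ty":0.035,"tz":0,"wx":0,"wy":0,"wz":0,"gripper":0.58},
    {"tx":0.008,"ty":0.035,"tz":0,"wx":0,"wy":0,"wz":0,"gripper":0.58},
    {"tx":0.009,"ty":0.037,"tz":0,"wx":0,"wy":0,"wz":0,"gripper":0.58},
    {"tx":0,"ty":0,"tz":0,"wx":0,"wy":0,"wz":0,"gripper":0.58},
    {"tx":0,"ty":0,"tz":0.02,"wx":0,"wy":0,"wz":0,"gripper":0.58},
    {"tx":0,"ty":0,"tz":0.02,"wx":0,"wy":0,"wz":0,"gripper":0.58},
    {"tx":0,"ty":0,"tz":0,"wx":0,"wy":0,"wz":0,"gripper":0.58},
    {"tx":0,"ty":0,"tz":0,"wx":0,"wy":0,"wz":0,"gripper":0.58},
    {"tx":0,"ty":0,"tz":0,"wx":0,"wy":0,"wz":0,"gripper":0.58},
    {"tx":0,"ty":0,"tz":0,"wx":0,"wy":0,"wz":0,"gripper":0.58},
  ],
)

```text
clock: 10.8
ee_pos: [464.8, -302.4, 166.1]
ee_rot: [0.945, -0.326, 0.0, 0.0]
force: [0.5, -0.3, 0.2]
width: 0.421
```

```bash
python3 -c "
from loc import *
loc();shot('wrist','w9')"
```

```text
local -73.1 -105.3 z 166.1 head -0.6652 F [ 0.5 -0.3  0.2] w 0.421 t 10.8
```

View pics/w9.png

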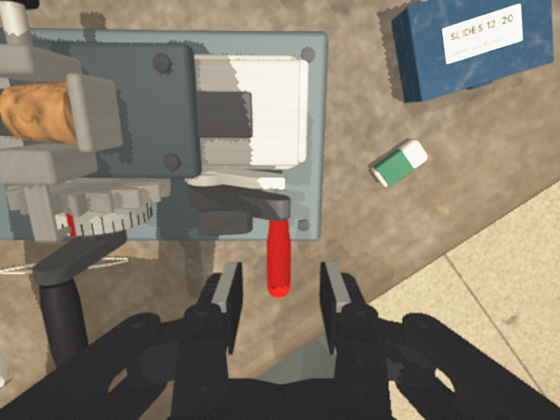

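Call:
drive_tool(
  series=[
    {"tx":0,"ty":0,"tz":0.012,"wx":0,"wy":0,"wz":0,"gripper":0.58},
    {"tx":0,"ty":0,"tz":0.009,"wx":0,"wy":0,"wz":0,"gripper":0.58},
    {"tx":0,"ty":-0.008,"tz":0,"wx":0,"wy":0,"wz":0,"gripper":0.58},
    {"tx":0,"ty":-0.008,"tz":-0.002,"wx":0,"wy":0,"wz":0,"gripper":0.58},
    {"tx":0,"ty":-0.008,"tz":-0.004,"wx":0,"wy":0,"wz":0,"gripper":0.58},
    {"tx":0,"ty":-0.008,"tz":-0.004,"wx":0,"wy":0,"wz":0,"gripper":0.58},
    {"tx":0,"ty":-0.008,"tz":-0.002,"wx":0,"wy":0,"wz":0,"gripper":0.58},
    {"tx":0,"ty":-0.006,"tz":0,"wx":0,"wy":0,"wz":0,"gripper":0.58},
    {"tx":0,"ty":0,"tz":0,"wx":0,"wy":0,"wz":0,"gripper":0.58},
    {"tx":0,"ty":0,"tz":0,"wx":0,"wy":0,"wz":0,"gripper":0.58},
  ],
)

```text
clock: 12.1
ee_pos: [492.9, -266.2, 156.4]
ee_rot: [0.945, -0.326, -0.0, -0.0]
force: [1.4, -0.2, 0.3]
width: 0.419
```

```bash
python3 -c "
from loc import *
loc();shot('wrist','w10')"
```

```text
local -73.3 -59.4 z 156.4 head -0.6652 F [ 1.4 -0.2  0.3] w 0.419 t 12.1
```

View pics/w10.png

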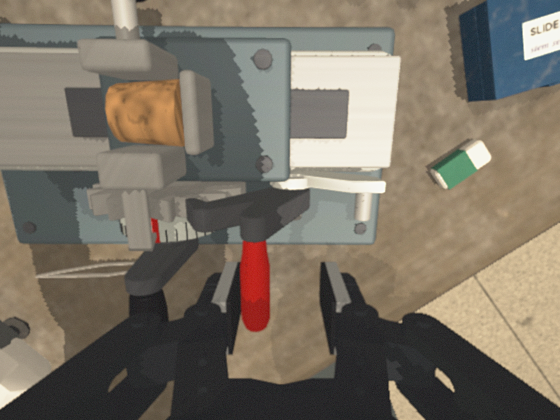

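The knob (255,290) lies left of the jaw centre, so the pawl has dropped in. I'll centre the jaws and lift away.

Call:
drive_tool(
  series=[
    {"tx":0,"ty":-0.005,"tz":0,"wx":0,"wy":0,"wz":0,"gripper":0.58},
    {"tx":0,"ty":-0.004,"tz":0,"wx":0,"wy":0,"wz":0,"gripper":0.58},
    {"tx":0,"ty":0,"tz":0,"wx":0,"wy":0,"wz":0,"gripper":0.58},
    {"tx":0,"ty":0,"tz":-0.02,"wx":0,"wy":0,"wz":0,"gripper":0.58},
    {"tx":0,"ty":0,"tz":-0.03,"wx":0,"wy":0,"wz":0,"gripper":0.58},
    {"tx":0,"ty":0,"tz":-0.03,"wx":0,"wy":0,"wz":0,"gripper":0.58},
    {"tx":-0.025,"ty":-0.025,"tz":-0.015,"wx":0,"wy":0,"wz":0,"gripper":0.58},
    {"tx":-0.025,"ty":-0.025,"tz":0,"wx":0,"wy":0,"wz":0,"gripper":0.58},
    {"tx":0,"ty":0,"tz":0,"wx":0,"wy":0,"wz":0,"gripper":0.58},
    {"tx":0,"ty":0,"tz":0,"wx":0,"wy":0,"wz":0,"gripper":0.58},
  ],
)

```text
clock: 13.4
ee_pos: [490.2, -189.2, 251.7]
ee_rot: [0.945, -0.326, 0.0, 0.0]
force: [-0.2, 0.1, 0.1]
width: 0.421
```

```bash
python3 -c "
from loc import *
loc();shot('wrist','w11');shot('scene','s11')
import cv2
im=cv2.imread('pics/s11.png')[140:260,200:330]
cv2.imwrite('pics/s11c.png',cv2.resize(im,None,fx=5,fy=5,interpolation=cv2.INTER_CUBIC))
im=cv2.imread('pics/w11.png')[60:280,220:420]
cv2.imwrite('pics/w11c.png',cv2.resize(im,None,fx=4,fy=2.7,interpolation=cv2.INTER_CUBIC))
from h import *;import pickle
c=pickle.load(open('w11.pkl','rb'));cs=pickle.load(open('s11.pkl','rb'))
O=np.array([587.3,-264.6,0]);w=-.664;Rm=np.array([[np.cos(w),-np.sin(w),0],[np.sin(w),np.cos(w),0],[0,0,1]])
for b in(.05,.1,.15,.2,.3):
  P=[O+Rm@p for p in ([-46,-65-48*np.sin(b-.436),112+48*np.cos(b-.436)],[-86,-65-48*np.sin(b-.436),112+48*np.cos(b-.436)])]
  print(b,proj(c,P).round(1).tolist(),proj(cs,P).round(1).tolist())
for a in(-.1,0,.1): 
  P=[O+Rm@p for p in ([-80,45*np.sin(a),145],[-120,45*np.sin(a),145])]
  print(a,proj(c,P).round(1).tolist())
"
```

```text
local -123.0 -0.4 z 251.7 head -0.6649 F [-0.2  0.1  0.1] w 0.421 t 13.4
0.05 [[355.6, 106.7], [351.5, 170.9]] [[262.1, 192.4], [240.0, 193.5]]
0.1 [[359.5, 106.6], [355.2, 171.1]] [[262.3, 192.5], [240.1, 193.7]]
0.15 [[363.5, 106.6], [359.0, 171.3]] [[262.4, 192.7], [240.2, 193.8]]
0.2 [[367.5, 106.5], [362.8, 171.5]] [[262.6, 192.9], [240.3, 194.1]]
0.3 [[375.6, 106.5], [370.4, 171.7]] [[262.9, 193.6], [240.5, 194.8]]
-0.1 [[286.6, 159.5], [286.3, 215.4]]
0 [[280.0, 159.5], [280.1, 215.4]]
0.1 [[273.5, 159.5], [273.8, 215.4]]
```

View pics/w11c.png

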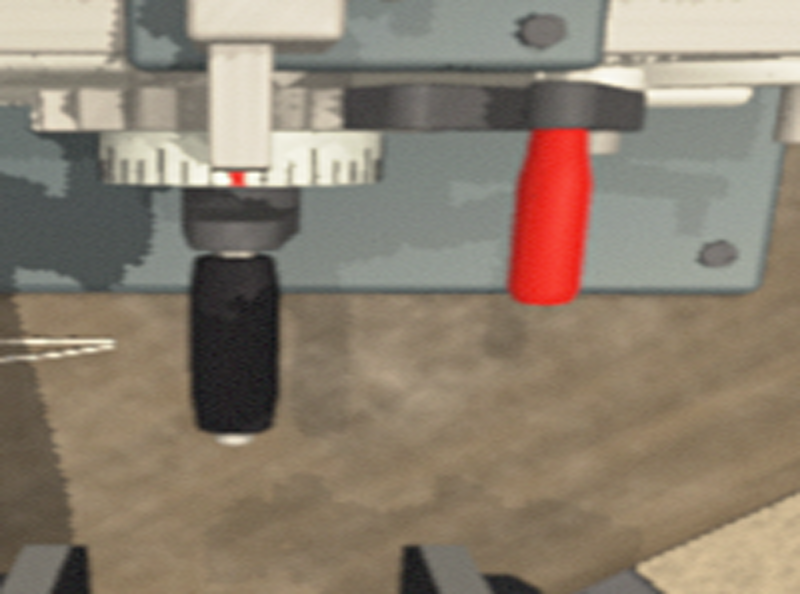

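View pics/s11c.png

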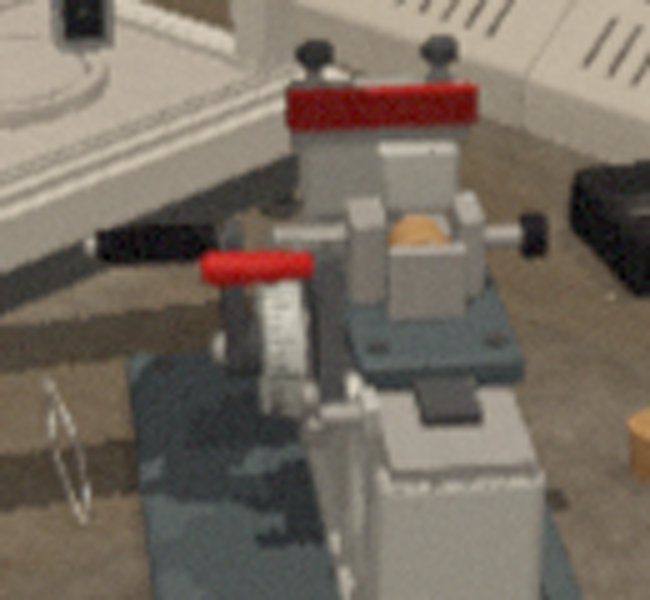

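View pics/w11.png

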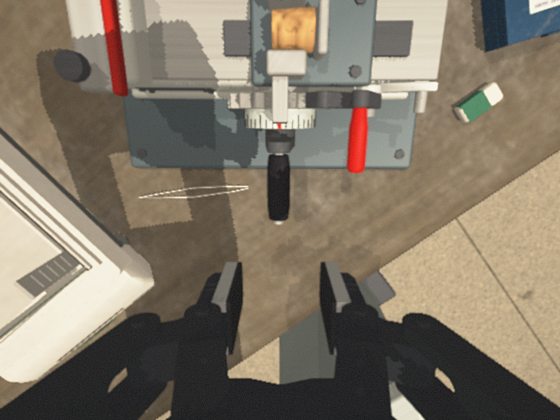

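```bash
python3 -c "
from loc import *
loc()
from bench import job_done
print(job_done())"
```

```text
local -122.7 -0.8 z 251.4 head -0.6658 F [-0.4 -0.4 -0.4] w 0.419 t 13.5
the job is handed in; nothing more can be done
None
```

I threw the pawl right over to its stop, wound the crank back to straight up, then swung the pawl back and let it drop into the teeth. I handed the job in at 13.5 s of the 48 s, but no verdict is reported.

**Last checks from the pictures:**
- **Drum:** about +0.02 rad from the handle's position, against the 0.12 allowed. The red zero line shows just below the pointer tip.
- **Pawl:** about 0.11 rad from the knob's position, under the 0.145 limit. That matches the 0.12 rad I measured when it was seated at the start.
- **Robot:** it stands about 100 mm above the handle with no contact force.
- **Bystanders:** the eraser and forceps look unmoved in the last views. I did not measure any bystander's shift, but the gripper stayed well above all of them.

**Corrected on the way:**
- My first move call was refused because its rows lacked some keys, so nothing moved then.
- My first drum angle, from the top camera alone, was 1.42 rad. Adding the wrist and scene views gave 1.26, and that is what I used.
- The first wind went slightly past zero, to about -0.03 rad, and I set it back 2 mm before letting go.

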